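Hang glued yokes on the drying rack between fan and heater

TASK

The laminated beech yokes on the bench have to finish drying. First start the extractor fan by pulling its round knob all the way out and letting it spring back; then hang every yoke astride the drying rack's bar, tenon up and square across the bar with a finger's width of clear space between neighbours; and when all are hanging, start the heater by pulling its flat paddle knob all the way out and letting it spring back too. Leave the glue bottle, sanding block and mug where they are.

Things in the scene. Friction and masses are not known exactly. Their poses are not given: they have to be found in the camera images.
- bar_mid (a point): Drying rack: level beech bar 20 mm thick (x), 46 mm high, on edge between two end posts; an infrared panel (140 mm high) 170 mm behind it. Point: middle of the bar's top face, 125 mm above the bench. y runs along the bar, x level towards the panel, z up. Posts' inner faces at y = +-231 mm: a yoke's centre may hang from y = -195 to +195 mm; crown underside on the top face, a leg on either side.
- yoke0_center (a point): Pale beech yoke (may be absent), a fork standing on two smooth steel-shod legs, 0.15-0.27 kg, 78 (x) x 56 (y) x 132 mm high. Point: its centre, 66 mm above the feet. x from leg to leg, y the depth, z up. Legs 14 mm thick, the gap between them 50 mm wide, 84 mm high. Crown from z = +18 to +34 mm; on it a central square tenon 28 x 28 mm, z = +34 to +66 mm, to grip from above.
- yoke1_center (a point): Another yoke of the same shape and size as yoke0 (may be absent); its centre, 66 mm above the feet, axes alike.
- yoke2_center (a point): Another yoke of the same shape and size as yoke0 (may be absent); its centre, 66 mm above the feet, axes alike.
- yoke3_center (a point): Another yoke of the same shape and size as yoke0 (may be absent); its centre, 66 mm above the feet, axes alike.
- yoke4_center (a point): Another yoke of the same shape and size as yoke0 (may be absent); its centre, 66 mm above the feet, axes alike.
- fan_knob (a joint): How far the fan's pull knob is out of its box, m: 0 at rest, 0.020 at the stop. Slides straight out of the box's front; a spring draws it back (2.5 N at rest, 7.5 N fully out). Pulled at least 15 mm, it switches on.
- fan_grip (a point): Middle of the head of the fan's pull knob: a round black knob 32 mm in diameter and 24 mm thick, its axis level, 100 mm above the bench, on a blue switch box (75 wide, 90 deep, 122 mm high). The point moves with the knob; at rest 42 mm in front of the box's face. x points into the box (pull along -x), y across, z up. Pinch from above, across y.
- heater_knob (a joint): How far the heater's pull knob is out of its box, m: 0 at rest, 0.020 at the stop. Slides straight out of the box's front; a spring draws it back (2.5 N at rest, 7.5 N fully out). Pulled at least 15 mm, it switches on.
- heater_grip (a point): Middle of the head of the heater's pull knob: a flat black upright paddle, 14 mm wide (y), 36 mm high (z), 22 mm thick (x), 100 mm above the bench, on a second blue switch box of the same size; the boxes stand side by side in either order. At rest 42 mm in front of the box's face. x points into the box (pull along -x), y across, z up. Pinch from above, across y.
- glue: Bystander: glue bottle, 52 mm in diameter, 150 mm high, standing among the yokes; origin at the centre of its underside. Leave it standing.
- sander: Bystander: cork sanding block 100 x 60 x 22 mm; origin at the centre of its underside. Leave it alone.
- mug: Bystander: white mug, 76 mm wide, 90 mm high; origin at the centre of its underside. Leave it alone.

How it is judged (in metres and radians):
On the way, in this order (a step that is already met when the one before it is completed fails the run):
1. the fan knob is pulled out at least 15 mm (value of joint fan_knob above 0.015 m), for 0.1 s.
2. the fan knob is back within 3 mm of rest, let go (value of joint fan_knob below 0.003 m and contact force between fan_knob and the fingers below 0.1 N), for 0.2 s.
3. every yoke present hangs on the bar, let go, neighbours not touching (x of yoke0_center in the frame of bar_mid between -0.018 and 0.018 m and y of yoke0_center in the frame of bar_mid between -0.215 and 0.215 m and z of yoke0_center in the frame of bar_mid between -0.026 and -0.01 m and angle between each of yoke0_center, yoke1_center, yoke2_center, yoke3_center, yoke4_center's own z axis and vertical below 0.15 rad and angle between the x axis of each of yoke0_center, yoke1_center, yoke2_center, yoke3_center, yoke4_center and the x axis of bar_mid, either way round below 0.3 rad and x of yoke1_center in the frame of bar_mid between -0.018 and 0.018 m and y of yoke1_center in the frame of bar_mid between -0.215 and 0.215 m and z of yoke1_center in the frame of bar_mid between -0.026 and -0.01 m and x of yoke2_center in the frame of bar_mid between -0.018 and 0.018 m and y of yoke2_center in the frame of bar_mid between -0.215 and 0.215 m and z of yoke2_center in the frame of bar_mid between -0.026 and -0.01 m and x of yoke3_center in the frame of bar_mid between -0.018 and 0.018 m and y of yoke3_center in the frame of bar_mid between -0.215 and 0.215 m and z of yoke3_center in the frame of bar_mid between -0.026 and -0.01 m and x of yoke4_center in the frame of bar_mid between -0.018 and 0.018 m and y of yoke4_center in the frame of bar_mid between -0.215 and 0.215 m and z of yoke4_center in the frame of bar_mid between -0.026 and -0.01 m and horizontal distance between each of yoke1_center, yoke2_center, yoke3_center, yoke4_center and yoke0_center above 0.061 m and horizontal distance between each of yoke2_center, yoke3_center, yoke4_center and yoke1_center above 0.061 m and horizontal distance between each of yoke3_center, yoke4_center and yoke2_center above 0.061 m and horizontal distance between yoke4_center and yoke3_center above 0.061 m and contact force between each of yoke0, yoke1, yoke2, yoke3, yoke4 and the fingers below 0.1 N and linear speed of each of yoke0, yoke1, yoke2, yoke3, yoke4 below 0.12 m/s), for 0.3 s.
4. then the heater knob is pulled out at least 15 mm (value of joint heater_knob above 0.015 m), for 0.1 s.
5. the heater knob is back within 3 mm of rest, let go (value of joint heater_knob below 0.003 m and contact force between heater_knob and the fingers below 0.1 N), for 0.2 s.
At the end, for the whole second after the job is handed in: Every yoke hangs, at most rocking slightly, astride the bar: centre within 18 mm across of the bar's middle line, between the posts, height as hung to 8 mm, 0.15 rad of upright, 0.3 rad of square, centres 61 mm apart or more; both knobs let go and within 3 mm of rest (all of step 2 and all of step 3 and all of step 5); the robot touches nothing.
It fails at once if the glue bottle is tipped over (angle between glue's own z axis and vertical above 0.5 rad).
It fails at once if the glue bottle is moved more than 60 mm (distance of glue from where it was at the start of the episode above 0.06 m).
It fails at once if the sanding block is moved more than 60 mm (distance of sander from where it was at the start of the episode above 0.06 m).
It fails at once if the mug is moved more than 60 mm (distance of mug from where it was at the start of the episode above 0.06 m).
Of yoke0, yoke1, yoke2, yoke3, yoke4 only 3 to 5 are there at a start; the rules pass over those that are not, and their reading is None.
At some moment in a run one of yoke0, yoke1, yoke2, yoke3, yoke4 may be knocked a few centimetres aside while the robot is not near it.
It also fails if it takes over 210 s, if anything falls off the work surface, if the arm or the gripper's body presses on something with over 40 N, if the wrist force passes 120 N, or if a joint passes its speed limit or range.

ROBOT

A 6-joint arm with a two-finger parallel gripper is mounted at the origin on the work surface. World frame = base frame: x ahead of the robot, y to its left, z up, the work surface at z = 0. Lengths are in mm, angles in rad, forces in N, time in s.
With the tool pointing down it reaches from about 350 to 875 mm from the base axis. Payload 4.2 kg.
Tool frame: the origin (TCP) lies midway between the tips of the shut fingers; the grasp point (between the pads) lies 19 mm behind it; z points along the fingers, y is the line along which they close (so a half turn about z gives the same grasp; the last joint's range is limited). The gripper opens to 85 mm and grips with 20 to 120 N. Pads are 22 mm wide; open, the fingers measure 114 mm over their backs; the gripper's body (76 mm by 85 mm) begins 54 mm behind the grasp point. The pads swing forward as they close: fully open they stand 13 mm farther back than shut.
Start: joints at [-0.86, 0.385, 0.008, 0, -1.194, -0.259], TCP at [272.878, -562.261, 231.312] pointing down, gripper open.
Joint ranges: [-3.14, 3.14], [-1.21, 2.06], [-1.07, 1.41], [-3.16, 2.05], [-2.99, -0.16], [-3.1, 3.1]. Speed limits (rad/s): [2.79, 2.79, 3.14, 3.14, 3.14, 3.14].

INTERFACE

Orientations are given as a unit quaternion [x, y, z, w].
In Python, from bench import read_state, get_image, job_done gives the robot as it stands.
- The arm moves only by the tool servo_tool, never from a script. Its arguments are lists of equal length, an entry for each row: "rotation": the turn, a rotation vector about the world's x, y, z scaled (see below), a list of three; "slide": the shift along the world's x, y, z scaled (see below), a list of three; "grip": the opening, from -1 (shut) to 1 (fully open). In form: {"rotation": [[rx, ry, rz], ...], "slide": [[tx, ty, tz], ...], "grip": [grip, ...]}. A call has 1 to 8 rows; each row is the pose to reach, as a shift and turn from the pose commanded when the call began, turning the shorter way round; what a row does not reach only later rows make up. The controller multiplies each number of a shift by 0.2 m and each number of a turn by 360 degrees. A row lasts 1/8 s, in which the tool goes at most 62.5 mm and 10.7 degrees, less where a joint would pass 70% of its speed; a pose out of reach is approached as far as the arm can. A call with a number of a shift or a turn outside -1 to 1 is refused whole. A call with a gripper value outside its range is refused whole. The fingers move at their own pace and stop on an object; the grip force is fixed at half the most. Time passes only in rows, so rows that repeat a pose let the fingers close. It gives the time, the measured TCP pose, the force, the opening and the grip force at its end, in the units of the state.
- read_state(): the state, without advancing time (a new reading comes with each control period).
- get_image(name): name is "scene" or "side" or "wrist"; returns a dict with "image" (384x512x3 uint8, red, green, blue), "depth" (384x512 float32, mm along the optical axis (not along the pixel's ray), 0 where there is no reading), "camera_matrix" (3x3 intrinsics, pixels), "rvec" (rotation vector, rad) and "tvec" (3), from world to camera coordinates, as OpenCV has them; the wrist camera has in their place "hand_eye" (4x4, takes a point from camera to tool coordinates, whose origin is the TCP and whose axes are the flange's). Camera axes: x right, y down, z forward; pixel columns grow to the right and rows downward; lengths in mm; the calibration is good to about 2 mm. A picture is of the moment at which its call begins: read the wrist's pose just before it.
- job_done(): hands the job in; it is judged then, once.
The state is a dict: "clock": time; "joints": joint angles; "joint_vel": joint speeds; "joint_efforts": joint torques, N m; "position": TCP position; "ee_rot": TCP orientation; "contact_force": force on the tool from outside, world axes, zero at the start; "wrist_torque": the same for the moment, N m; "gripper_width": finger opening in mm; "grasp_force": force on a finger pad.
Only numpy, scipy, OpenCV 4.12 (cv2) and the standard library are available. Lean on these libraries where they do the work, as an engineer would, in place of code of your own. Each camera call takes 0.05 s, during which the arm holds its last target. There are 200 camera calls.

## Working session

There is one attempt and no reset: what is moved stays moved. The work goes in short steps, Python scripts to look and compute and a tool call to move; the robot and the scene stay as the last step left them, time stands still between calls to the robot, and variables do not carry over. Pictures are saved under pics/ and viewed, at most 14 in all, crops included, and the job is handed in when it is done.

Besides the shell and the picture viewer there is one more tool, called after "Request:" by a JSON object that holds its "api" and its "payload". servo_tool: Moves the arm, as the interface text tells. Shifts and turns lie within -1 to 1; 1 stands for 0.2 m of shift or 360 degrees of turn. Its arguments: {"type":"object","properties":{"rotation":{"type":"array","items":{"type":"array","items":{"type":"number","minimum":-1,"maximum":1}}},"slide":{"type":"array","items":{"type":"array","items":{"type":"number","minimum":-1,"maximum":1}}},"grip":{"type":"array","items":{"type":"number"}}},"required":["rotation","slide","grip"]}

```bash
mkdir -p pics; cat > h.py <<'E'
import numpy as np, cv2
from bench import read_state, get_image, job_done
def grab(n,fn=None):
    s=read_state(); d=get_image(n)
    if fn: cv2.imwrite('pics/'+fn,cv2.cvtColor(d['image'],cv2.COLOR_RGB2BGR))
    return s,d
def cloud(s,d):
    K=d['camera_matrix'];z=d['depth'].astype(float);v,u=np.indices(z.shape)
    P=np.stack([(u-K[0,2])/K[0,0]*z,(v-K[1,2])/K[1,1]*z,z],-1)
    if 'rvec' in d:
        R=cv2.Rodrigues(np.array(d['rvec'],float))[0];W=(P-np.array(d['tvec']).ravel())@R
    else:
        from scipy.spatial.transform import Rotation as Ro
        H=np.array(d['hand_eye']);P=P@H[:3,:3].T+H[:3,3]
        W=P@Ro.from_quat(s['ee_rot']).as_matrix().T+np.array(s['position'])
    W[z==0]=np.nan
    return W
E
python3 - <<'E'
from h import *
s,d=grab('scene','s0.png');np.save('s0.npy',cloud(s,d))
print(s); print(d['rvec'],d['tvec'])
s,d=grab('side','d0.png');np.save('d0.npy',cloud(s,d));print(d['rvec'],d['tvec'])
a=cv2.imread('pics/s0.png');b=cv2.imread('pics/d0.png')
E
```

```text
{'clock': 0.0, 'joints': array([-8.60388252e-01,  3.85582111e-01,  6.61042217e-03, -4.84096970e-04,
       -1.19399692e+00, -2.58612829e-01]), 'joint_vel': array([ 8.52958201e-04, -1.20863382e-04, -9.66231352e-04,  7.40394993e-04,
       -9.22185686e-05,  5.06146087e-04]), 'joint_efforts': array([ 1.51458715e-05, -3.92290020e+01,  1.88409805e+01,  4.18629706e+00,
       -4.58412309e-03,  7.48711130e-06]), 'position': array([ 272.6268686 , -561.75280615,  230.2023408 ]), 'ee_rot': array([-2.23894095e-01,  9.74612848e-01,  1.06591741e-03, -3.06820841e-04]), 'contact_force': array([-0.14502319, -0.10552444,  1.11263484]), 'wrist_torque': array([-0.02948001, -0.01749196, -0.01384867]), 'grasp_force': 0.0, 'gripper_width': 85.24918181829555}
[ 0.81531523  2.35001044 -1.3355324 ] [ 416.28225844  -72.13226377 1330.58295072]
[ 0.70395741 -2.56739066  1.2071005 ] [447.12987241 265.92494986 921.20351376]
```

View pics/s0.png

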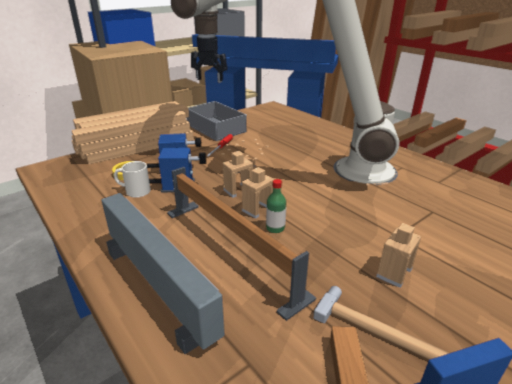

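View pics/d0.png

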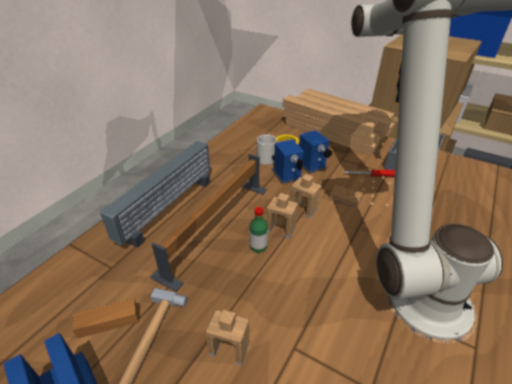

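The scene shows yokes at about (237,172), (257,190) and (400,253), glue at (276,210), two blue boxes at (175,160), the bar from (180,180) to (300,260), and the panel behind it. The side view shows the same three yokes at (307,192), (283,213) and (228,333), with the round and paddle knobs at (297,160) and (328,152).

```bash
python3 - <<'E'
from h import *
for f in ['s0','d0']:
    W=np.load(f+'.npy');I=cv2.imread('pics/'+f+'.png');hsv=cv2.cvtColor(I,cv2.COLOR_BGR2HSV)
    print(f)
    ok=np.isfinite(W[...,2])&(W[...,0]>150)&(W[...,0]<1000)&(abs(W[...,1])<700)
    for nm,m in [('z122-140',(W[...,2]>127)&(W[...,2]<138)),('z95-106',(W[...,2]>95)&(W[...,2]<104)),('dark80-120',(W[...,2]>80)&(W[...,2]<120)&(hsv[...,2]<70)),('low15-30',(W[...,2]>14)&(W[...,2]<30)),('bartop',(W[...,2]>119)&(W[...,2]<128))]:
        n,L,st,c=cv2.connectedComponentsWithStats((ok&m).astype(np.uint8),connectivity=8)
        for i in range(1,n):
            if st[i,4]<25: continue
            p=W[L==i]; r=cv2.minAreaRect(p[:,:2].astype(np.float32))
            print(nm,st[i,4],c[i].round(),p.mean(0).round(),p[:,2].min().round(),p[:,2].max().round(),'rect',np.round(r[0]),np.round(r[1]),round(r[2]),'bgr',I[L==i].mean(0).round())
E
```

```text
s0
z122-140 57 [238. 154.] [ 438. -161.  132.] 127.0 135.0 rect [ 436. -164.] [27. 29.] 78 bgr [116. 155. 193.]
z122-140 71 [258. 171.] [458. -37. 132.] 127.0 135.0 rect [456. -40.] [30. 29.] 9 bgr [116. 154. 192.]
z122-140 50 [178. 172.] [ 637. -171.  133.] 127.0 138.0 rect [ 635. -171.] [ 8. 40.] 85 bgr [69. 63. 61.]
z122-140 41 [146. 218.] [803. -25. 131.] 129.0 132.0 rect [803. -31.] [  2. 206.] 1 bgr [129. 139. 156.]
z122-140 474 [167. 270.] [849. 150. 133.] 127.0 138.0 rect [855.  70.] [ 48. 438.] 7 bgr [89. 85. 79.]
z122-140 133 [406. 229.] [380. 369. 132.] 127.0 135.0 rect [377. 368.] [32. 28.] 14 bgr [123. 164. 203.]
z122-140 36 [202. 272.] [799. 206. 131.] 129.0 133.0 rect [799. 204.] [  2. 120.] 1 bgr [116. 135. 162.]
z122-140 73 [300. 260.] [631. 299. 132.] 127.0 138.0 rect [627. 293.] [16. 41.] 90 bgr [65. 63. 62.]
z122-140 1849 [470. 359.] [591. 603. 135.] 127.0 138.0 rect [586. 603.] [ 31. 130.] 69 bgr [146.  86.  50.]
z95-106 263 [130. 130.] [ 581. -636.  100.] 95.0 104.0 rect [ 568. -635.] [ 17. 421.] 83 bgr [ 93. 123. 154.]
z95-106 29 [194. 143.] [ 465. -375.  100.]
[... 10061 characters left out ...]
8. 147.] [ 572. -308.  122.] 119.0 125.0 rect [ 573. -310.] [74. 93.] 55 bgr [128.  73.  37.]
bartop 254 [153. 191.] [804. 116. 124.] 119.0 128.0 rect [805.  71.] [437.  47.] 85 bgr [85. 82. 79.]
bartop 825 [207. 205.] [629.  84. 124.] 119.0 128.0 rect [626.  55.] [ 38. 455.] 2 bgr [ 49.  87. 130.]
bartop 26 [283. 201.] [452. -32. 123.] 119.0 128.0 rect [449. -34.] [36. 17.] 54 bgr [ 72. 104. 135.]
bartop 31 [159. 252.] [624. 299. 123.] 119.0 127.0 rect [627. 300.] [40.  5.] 7 bgr [51. 51. 51.]
bartop 43 [227. 323.] [370. 376. 123.] 119.0 128.0 rect [370. 374.] [35. 17.] 52 bgr [ 73. 105. 135.]
bartop 37 [ 26. 370.] [635. 643. 123.] 119.0 128.0 rect [634. 643.] [ 1. 59.] 68 bgr [58. 33. 18.]
```

```bash
python3 - <<'E'
from h import *
a=cv2.imread('pics/s0.png')[125:205,135:225];b=cv2.imread('pics/d0.png')[125:195,265:345]
z=lambda i:cv2.resize(i,(390,390),interpolation=cv2.INTER_CUBIC)
cv2.imwrite('pics/c.png',np.hstack([z(a),z(b)]))
for f in ['s0','d0']:
    W=np.load(f+'.npy');I=cv2.imread('pics/'+f+'.png')
    m=(I.max(2)<60)&(W[...,2]>75)&(W[...,2]<125)&(W[...,1]<-220)&(W[...,0]<540)&(W[...,0]>400)
    n,L,st,c=cv2.connectedComponentsWithStats(m.astype(np.uint8))
    for i in range(1,n):
        if st[i,4]>20: p=W[L==i];print(f,c[i],p.min(0).round(),p.max(0).round(),np.median(p,0).round())
d=np.load('s0.npy');I=cv2.imread('pics/s0.png')
for f in ['s0','d0']:
    W=np.load(f+'.npy');m=(W[...,2]>121)&(W[...,2]<127)&(W[...,0]>600)&(W[...,0]<660)&(W[...,1]>-140)&(W[...,1]<270)
    p=W[m];print(f,np.polyfit(p[:,1],p[:,0],1))
    for y in range(-185,320,6):
        q=W[(abs(W[...,0]-631)<12)&(abs(W[...,1]-y)<3)&(W[...,2]>60)&(W[...,2]<160)]
        if len(q) and not -140<y<265: print(y,len(q),q[:,2].max().round())
E
```

```text
s0 [197.60465116 142.13953488] [ 448. -379.   88.] [ 465. -358.  118.] [ 456. -367.  106.]
s0 [202.20588235 157.83823529] [ 499. -263.   86.] [ 516. -245.  120.] [ 508. -255.  105.]
d0 [326.92592593 152.98148148] [ 436. -380.   91.] [ 462. -357.  117.] [ 447. -367.  108.]
d0 [298.84482759 164.17241379] [ 493. -267.   85.] [ 517. -245.  120.] [ 502. -252.  105.]
s0 [-1.55718958e-02  6.34099067e+02]
-179 3 141.0
-173 35 142.0
-167 38 143.0
-161 7 128.0
-155 11 127.0
-149 8 128.0
-143 14 127.0
265 52 128.0
271 58 127.0
277 54 127.0
283 24 128.0
295 23 142.0
301 250 142.0
d0 [-1.62246149e-02  6.31029326e+02]
-173 36 141.0
-167 48 142.0
-161 13 125.0
-155 17 127.0
-149 15 126.0
-143 16 127.0
265 17 126.0
271 23 126.0
277 20 127.0
283 11 127.0
295 15 142.0
301 144 144.0
```

View pics/c.png

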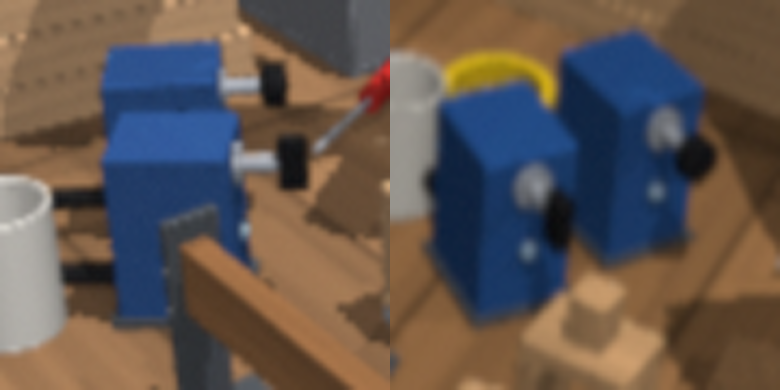

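The crop shows the far box (left image, knob at (272,83)) carrying the round fan knob. The near box (knob at (292,160)) carries the flat heater paddle. I'll move above the fan knob.

Request:
{"api": "servo_tool", "payload": {"rotation": [[0,0,-0.03],[0,0,-0.06],[0,0,-0.09],[0,0,-0.12],[0,0,-0.15],[0,0,-0.161],[0,0,-0.161],[0,0,-0.161]], "slide": [[0.15,0.16,0],[0.3,0.32,0],[0.45,0.48,0],[0.6,0.64,0],[0.75,0.8,0],[0.85,0.92,0],[0.9,0.96,0],[0.9,0.96,0]], "grip": [1,1,1,1,1,1,1,1]}}

```text
clock: 1.1
position: [453.1, -370.0, 231.0]
ee_rot: [0.275, 0.961, 0.0, -0.0]
contact_force: [0.6, -0.0, 0.3]
gripper_width: 85.4
grasp_force: 0.0
```

```bash
cat >> h.py <<'E'
def yaw(s):
    from scipy.spatial.transform import Rotation as Ro
    y=Ro.from_quat(s['ee_rot']).as_matrix()[:,1]; return np.degrees(np.arctan2(y[1],y[0]))
E
python3 - <<'E'
from h import *
s,d=grab('wrist','w1.png');W=cloud(s,d);np.save('w1.npy',W)
print(s['position'],yaw(s),s['joints'])
I=d['image'];m=(I.max(2)<75)&(W[...,2]>90)&(W[...,2]<125)
n,L,st,c=cv2.connectedComponentsWithStats(m.astype(np.uint8))
for i in range(1,n):
    if st[i,4]>80: p=W[L==i];print(st[i,4],c[i].round(),p.min(0).round(),p.max(0).round(),p.mean(0).round(),cv2.minAreaRect(p[:,:2].astype(np.float32)))
h=cv2.cvtColor(I,cv2.COLOR_RGB2HSV)
m=(W[...,2]>114)&(W[...,2]<130)&(h[...,0]>95)&(h[...,0]<130)&(h[...,1]>90)
n,L,st,c=cv2.connectedComponentsWithStats(m.astype(np.uint8))
for i in range(1,n):
    if st[i,4]>80: p=W[L==i];print('box',st[i,4],p.mean(0).round(),cv2.minAreaRect(p[:,:2].astype(np.float32)))
E
```

```text
[ 453.11378268 -370.02171847  230.97419672] 58.03089634845093 [-4.08108775e-01  3.17433601e-01 -9.37865419e-02  1.39943056e-05
 -1.16026799e+00 -1.72065930e+00]
779 [397. 169.] [ 493. -273.   90.] [ 516. -252.  119.] [ 503. -264.  111.] ((504.49151611328125, -262.5067443847656), (13.320208549499512, 21.540088653564453), 51.35773849487305)
894 [243. 186.] [ 435. -394.   98.] [ 464. -362.  117.] [ 448. -377.  111.] ((449.3186950683594, -378.6025390625), (30.4269962310791, 22.891775131225586), 58.441776275634766)
box 4515 [ 558. -309.  120.] ((573.2401123046875, -315.3995361328125), (74.31529998779297, 89.8303451538086), 52.16965103149414)
box 7887 [ 520. -422.  121.] ((523.14892578125, -424.2496337890625), (74.33943176269531, 90.5229263305664), 58.1474494934082)
```

View pics/w1.png

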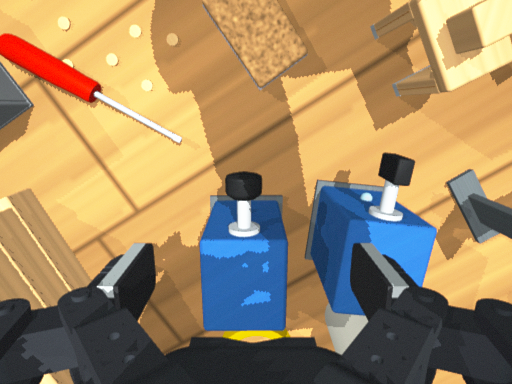

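The wrist view has the fan knob at (243,186) between the fingers, slightly left of centre, and the heater paddle at (397,169). Before pinching I'll go lower and check.

Request:
{"api": "servo_tool", "payload": {"rotation": [[0,0,0],[0,0,0],[0,0,0]], "slide": [[-0.015,-0.03,-0.2],[-0.015,-0.03,-0.43],[-0.015,-0.03,-0.43]], "grip": [1,1,1]}}

```text
clock: 1.52
position: [446.6, -376.0, 141.8]
ee_rot: [0.277, 0.961, 0.001, -0.004]
contact_force: [-0.1, -0.1, -0.1]
gripper_width: 85.4
grasp_force: 0.0
```

```bash
cat > k.py <<'E'
from h import *
import sys
s,d=grab('wrist',sys.argv[1]);W=cloud(s,d)
print(s['position'],yaw(s))
I=d['image'];m=(I.max(2)<75)&(W[...,2]>90)&(W[...,2]<125)
n,L,st,c=cv2.connectedComponentsWithStats(m.astype(np.uint8))
for i in range(1,n):
    if st[i,4]>150: p=W[L==i];print(st[i],c[i].round(),p.min(0).round(),p.max(0).round(),cv2.minAreaRect(p[:,:2].astype(np.float32)))
print(d['camera_matrix'],np.round(d['hand_eye'],3))
E
python3 k.py w2.png
```

```text
[ 446.63218906 -375.98981492  141.84800122] 57.8090781083281
[ 448  179   62   50 2145] [478. 204.] [ 493. -274.   90.] [ 517. -251.  119.] ((504.79339599609375, -262.37042236328125), (14.820809364318848, 21.96208381652832), 51.228172302246094)
[ 228  206   53   43 1943] [254. 226.] [ 435. -395.   95.] [ 464. -362.  116.] ((449.1706237792969, -378.3603210449219), (31.183549880981445, 22.68722152709961), 61.196895599365234)
[[327.2642299    0.         252.44961534]
 [  0.         327.2642299  192.71702653]
 [  0.           0.           1.        ]] [[ 1.00000e-03 -9.65000e-01 -2.63000e-01  6.53850e+01]
 [ 1.00000e+00  1.00000e-03 -0.00000e+00 -1.25500e+00]
 [ 0.00000e+00 -2.63000e-01  9.65000e-01 -1.41732e+02]
 [ 0.00000e+00  0.00000e+00  0.00000e+00  1.00000e+00]]
```

View pics/w2.png

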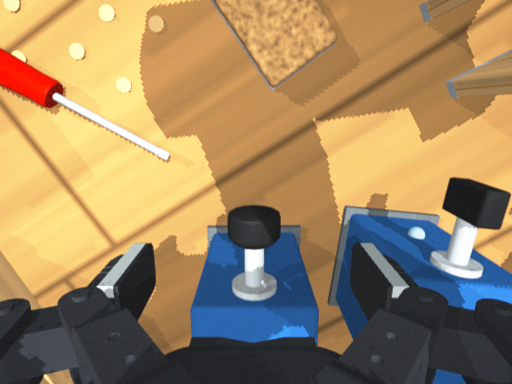

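Request:
{"api": "servo_tool", "payload": {"rotation": [[0,0,0],[0,0,0],[0,0,0],[0,0,0],[0,0,0],[0,0,0],[0,0,0],[0,0,0]], "slide": [[0.01,-0.012,-0.15],[0.01,-0.012,-0.295],[0.01,-0.012,-0.295],[0.01,-0.012,-0.295],[0.01,-0.012,-0.295],[0.01,-0.012,-0.295],[0.01,-0.012,-0.295],[0.01,-0.012,-0.295]], "grip": [1,1,1,-1,-1,-1,-1,-1]}}

```text
clock: 2.58
position: [452.5, -378.9, 87.7]
ee_rot: [0.276, 0.961, -0.0, 0.001]
contact_force: [-0.5, 2.0, 6.7]
gripper_width: 29.0
grasp_force: 59.0
```

Request:
{"api": "servo_tool", "payload": {"rotation": [[0,0,0],[0,0,0],[0,0,0],[0,0,0],[0,0,0]], "slide": [[-0.03,0.018,0],[-0.06,0.037,0],[-0.094,0.058,0],[-0.098,0.06,0],[-0.098,0.06,0]], "grip": [-1,-1,-1,-1,-1]}}

```text
clock: 3.2
position: [435.5, -368.4, 87.9]
ee_rot: [0.276, 0.961, -0.001, 0.004]
contact_force: [5.3, -4.0, 2.2]
gripper_width: 28.7
grasp_force: 59.5
```

```bash
python3 k.py w3.png | head -4
```

```text
[ 435.48235021 -368.35014812   87.86095848] 57.993755019111376
[ 208  225   90   95 5048] [253. 261.] [ 417. -389.   90.] [ 453. -351.  125.] ((433.8470153808594, -368.8514404296875), (32.379791259765625, 26.569665908813477), 58.318115234375)
[304 242  21  25 286] [314. 255.] [ 439. -347.   94.] [ 445. -343.  125.] ((442.1407165527344, -344.99609375), (6.177234172821045, 4.188207626342773), 8.11314868927002)
[[327.2642299    0.         252.44961534]
```

Request:
{"api": "servo_tool", "payload": {"rotation": [[0,0,0],[0,0,0],[0,0,0],[0,0,0],[0,0,0],[0,0,0],[0,0,0]], "slide": [[0,0,0],[0,0,0],[0,0,0],[0,0,0],[0,0,0.2],[0,0,0.5],[0,0,0.7]], "grip": [1,1,1,1,1,1,1]}}

```text
clock: 4.12
position: [432.6, -367.0, 229.2]
ee_rot: [0.276, 0.961, -0.0, 0.001]
contact_force: [0.8, -1.2, -0.4]
gripper_width: 85.2
grasp_force: 0.0
```

```bash
python3 k.py w4.png | head -4
```

```text
[ 432.59251612 -366.95336847  229.15090653] 57.9376788877198
[389 175  34  33 817] [405. 191.] [ 493. -273.   90.] [ 516. -251.  119.] ((505.0898742675781, -262.250732421875), (14.07563304901123, 22.583791732788086), 51.19662094116211)
[235 193  37  29 903] [253. 207.] [ 435. -394.   95.] [ 463. -362.  116.] ((449.47857666015625, -378.5024719238281), (31.073423385620117, 23.346290588378906), 57.48804473876953)
[[327.2642299    0.         252.44961534]
```

Request:
{"api": "servo_tool", "payload": {"rotation": [[0,0,0.029],[0,0,0.058],[0,0,0.087],[0,0,0.116],[0,0,0.145],[0,0,0.174],[0,0,0.203],[0,0,0.232]], "slide": [[0,0.12,0.1],[0,0.25,0.15],[0,0.4,0.15],[0,0.55,0.15],[0,0.7,0.15],[0,0.85,0.15],[0,1,0.15],[0,1,0.15]], "grip": [1,1,1,1,1,1,1,1]}}

```text
clock: 5.18
position: [431.8, -165.1, 256.2]
ee_rot: [-0.438, 0.899, 0.0, -0.0]
contact_force: [-1.3, -0.6, -0.3]
gripper_width: 85.3
grasp_force: 0.0
```

Request:
{"api": "servo_tool", "payload": {"rotation": [[0,0,0.029],[0,0,0.058],[0,0,0.087],[0,0,0.1],[0,0,0.1]], "slide": [[0,0,0],[0,0,0],[0,0,0],[0,0,0],[0,0,0]], "grip": [1,1,1,1,1]}}

```text
clock: 5.8
position: [431.9, -166.6, 256.0]
ee_rot: [-0.691, 0.723, 0.0, -0.0]
contact_force: [0.2, 0.2, 0.3]
gripper_width: 85.5
grasp_force: 0.0
```

```bash
cat > y.py <<'E'
from h import *
import sys
s,d=grab('wrist',sys.argv[1]);W=cloud(s,d)
print('tool',s['position'].round(1),'yaw',yaw(s).round(1),'j',s['joints'].round(2))
lo,hi=map(float,sys.argv[2:4])
for nm,a,b in [('top',lo+26,hi),('crown',lo-5,lo+4)]:
    m=(W[...,2]>a)&(W[...,2]<b)
    n,L,st,c=cv2.connectedComponentsWithStats(m.astype(np.uint8))
    for i in range(1,n):
        if st[i,4]>150:
            p=W[L==i];r=cv2.minAreaRect(p[:,:2].astype(np.float32))
            w,h=r[1];ang=r[2] if w>h else r[2]+90
            print(nm,st[i,4],c[i].round(),'ctr',np.round(r[0],1),'size',np.round(r[1],1),'long-ax',round((ang+90)%180-90,1),'z',p[:,2].mean().round(1))
E
python3 y.py w5.png 100 137
```

```text
tool [ 431.9 -166.6  256. ] yaw 177.4 j [-0.02  0.09 -0.33 -0.   -1.16 -0.03]
top 1069 [247. 185.] ctr [ 436.2 -168.3] size [28.1 27.6] long-ax 86.5 z 130.9
top 159 [ 24. 184.] ctr [ 629.8 -176.6] size [30.5  7.9] long-ax 0.1 z 131.5
top 826 [232. 313.] ctr [457.1 -44. ] size [27.9 28.4] long-ax -83.2 z 130.6
crown 300 [134.  33.] ctr [ 525.1 -296.2] size [18.9 46.3] long-ax -85.2 z 100.7
crown 249 [117.  64.] ctr [ 542.1 -272.7] size [43.3 17.7] long-ax 10.7 z 100.8
crown 3553 [248. 174.] ctr [ 436.1 -168. ] size [56.2 77.2] long-ax -5.0 z 98.9
crown 632 [ 58. 237.] ctr [ 624.5 -113.3] size [  3.2 112.2] long-ax -88.6 z 99.5
crown 2615 [234. 290.] ctr [457.2 -44. ] size [78. 56.] long-ax 6.8 z 98.9
```

View pics/w5.png

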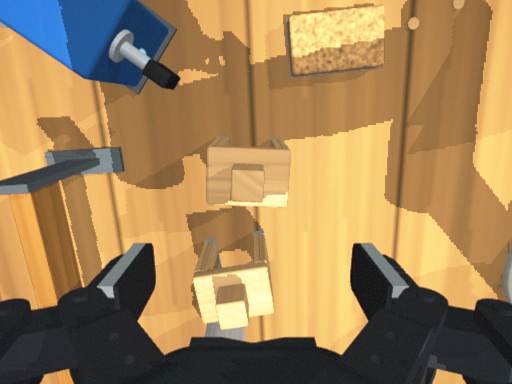

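The wrist view shows yoke A's tenon at (247,185), yoke B's at (232,313), and the bar and post at the left. I'll grasp yoke A.

Request:
{"api": "servo_tool", "payload": {"rotation": [[0,0,-0.007],[0,0,-0.007],[0,0,-0.007],[0,0,-0.007],[0,0,-0.007],[0,0,-0.007],[0,0,-0.007],[0,0,-0.007]], "slide": [[0.021,-0.007,-0.3],[0.021,-0.007,-0.55],[0.021,-0.007,-0.76],[0.021,-0.007,-0.76],[0.021,-0.007,-0.76],[0.021,-0.007,-0.76],[0.021,-0.007,-0.76],[0.021,-0.007,-0.76]], "grip": [1,1,1,1,-1,-1,-1,-1]}}

```text
clock: 6.85
position: [437.0, -168.2, 105.7]
ee_rot: [-0.675, 0.738, -0.001, 0.001]
contact_force: [-2.1, 0.8, 6.7]
gripper_width: 27.1
grasp_force: 59.7
```

Request:
{"api": "servo_tool", "payload": {"rotation": [[0,0,0],[0,0,0],[0,0,0.007],[0,0,0.015],[0,0,0.016],[0,0,0.016]], "slide": [[0,0,0],[0,0,0.2],[0,0,0.5],[0,0,0.75],[0,0,0.9],[0,0,0.9]], "grip": [-1,-1,-1,-1,-1,-1]}}

```text
clock: 7.6
position: [437.3, -168.0, 286.4]
ee_rot: [0.711, -0.703, 0.002, -0.002]
contact_force: [-0.3, 0.6, -4.1]
gripper_width: 26.8
grasp_force: 60.3
```

Request:
{"api": "servo_tool", "payload": {"rotation": [[0,0,0],[0,0,0],[0,0,0],[0,0,0],[0,0,0],[0,0,0]], "slide": [[0.24,0.12,0],[0.48,0.25,0],[0.72,0.4,0],[0.9,0.5,0],[0.98,0.54,0],[0.98,0.54,0]], "grip": [-1,-1,-1,-1,-1,-1]}}

```text
clock: 8.35
position: [632.3, -59.1, 280.4]
ee_rot: [0.712, -0.703, -0.002, 0.002]
contact_force: [-0.8, -0.1, -3.3]
gripper_width: 27.2
grasp_force: 60.7
```

```bash
cat > b.py <<'E'
from h import *
import sys
s,d=grab('wrist',sys.argv[1]);W=cloud(s,d)
print('tool',s['position'].round(1),'yaw',yaw(s).round(1),'j',s['joints'].round(2))
m=(W[...,2]>119)&(W[...,2]<130)&(abs(W[...,0]-632)<25)&(W[...,1]>-165)&(W[...,1]<s['position'][1]-32)
p=W[m];r=cv2.minAreaRect(p[:,:2].astype(np.float32));print('bartop',m.sum(),r,p[:,2].mean())
for y in range(-160,300,15):
    q=p[abs(p[:,1]-y)<4]
    if len(q)>5: print(y,np.percentile(q[:,0],[3,97]).round(1))
q=W[(abs(W[...,0]-s['position'][0])<60)&(abs(W[...,1]-s['position'][1])<33)&(W[...,2]>s['position'][2]-112)&(W[...,2]<s['position'][2]-15)]
print('yoke',len(q),cv2.minAreaRect(q[:,:2].astype(np.float32)),q.min(0).round(1),q.max(0).round(1))
E
python3 b.py w6.png
```

```text
tool [632.3 -59.1 280.4] yaw -179.3 j [ 0.16  0.38  0.12 -0.   -1.32 -0.15]
bartop 1947 ((635.2871704101562, -128.12405395507812), (19.391185760498047, 73.04086303710938), 1.0928527116775513) 123.96352041682876
-160 [626.3 645.1]
-145 [626.  645.1]
-130 [625.7 644.1]
-115 [625.4 644.1]
-100 [625.1 644.1]
yoke 2036 ((631.7075805664062, -77.27385711669922), (78.34102630615234, 20.713224411010742), 0.7290040254592896) [592.7 -87.9 173.2] [671.  -66.6 265.4]
```

View pics/w6.png

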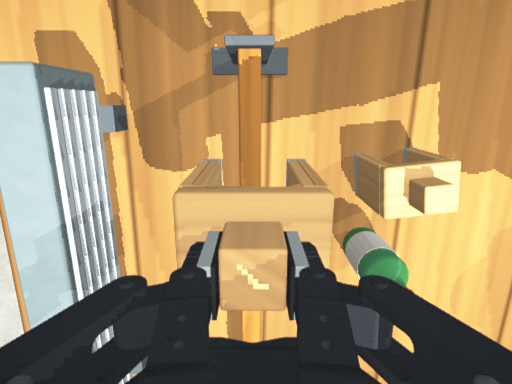

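The wrist view shows the held yoke at (253,240), straddling the bar (bar column about 250) and square to it, 2.5 mm off. I'll correct and lower.

Request:
{"api": "servo_tool", "payload": {"rotation": [[0,0,0],[0,0,0],[0,0,0],[0,0,0],[0,0,0],[0,0,0],[0,0,0]], "slide": [[0.012,0,-0.05],[0.012,0,-0.25],[0.012,0,-0.4],[0.012,0,-0.5],[0.012,0,-0.58],[0.012,0,-0.62],[0.012,0,-0.62]], "grip": [-1,-1,-1,-1,-1,-1,-1]}}

```text
clock: 9.28
position: [634.7, -60.2, 160.1]
ee_rot: [0.711, -0.703, -0.0, 0.0]
contact_force: [0.6, -0.2, -1.1]
gripper_width: 27.2
grasp_force: 60.5
```

Request:
{"api": "servo_tool", "payload": {"rotation": [[0,0,0],[0,0,0],[0,0,0]], "slide": [[0,0,-0.04],[0,0,-0.063],[0,0,-0.063]], "grip": [-1,-1,-1]}}

```text
clock: 9.65
position: [634.6, -60.1, 147.3]
ee_rot: [0.711, -0.703, -0.0, 0.0]
contact_force: [0.9, -0.7, -1.9]
gripper_width: 27.1
grasp_force: 60.6
```

Request:
{"api": "servo_tool", "payload": {"rotation": [[0,0,0],[0,0,0],[0,0,0],[0,0,0],[0,0,0],[0,0,0],[0,0,0],[0,0,0]], "slide": [[0,0,0],[0,0,0],[0,0,0],[0,0,0],[0,0,0.2],[0,0,0.45],[0,0,0.7],[0,0,0.7]], "grip": [1,1,1,1,1,1,1,1]}}

```text
clock: 10.65
position: [637.0, -60.2, 293.6]
ee_rot: [0.711, -0.703, 0.004, -0.004]
contact_force: [-0.1, -0.1, 0.5]
gripper_width: 85.5
grasp_force: 0.0
```

Request:
{"api": "servo_tool", "payload": {"rotation": [[0,0,0.006],[0,0,0.012],[0,0,0.016],[0,0,0.016],[0,0,0.016],[0,0,0.016]], "slide": [[-0.22,0.02,0],[-0.44,0.04,0],[-0.66,0.06,0],[-0.8,0.08,-0.1],[-0.887,0.08,-0.2],[-0.887,0.08,-0.2]], "grip": [1,1,1,1,1,1]}}

```text
clock: 11.4
position: [455.4, -44.3, 246.4]
ee_rot: [0.746, -0.666, -0.001, 0.001]
contact_force: [0.9, -0.1, 0.9]
gripper_width: 85.6
grasp_force: 0.0
```

```bash
python3 y.py w7.png 100 137; python3 - <<'E'
from h import *
for v in ['scene','side']:
    s,d=grab(v,v+'1.png');W=cloud(s,d)
    m=(W[...,2]>168)&(W[...,2]<178)&(abs(W[...,0]-632)<30)&(W[...,1]>-160)&(W[...,1]<280);p=W[m]
    print(v,m.sum(),cv2.minAreaRect(p[:,:2].astype(np.float32)),p[:,2].mean())
E
```

```text
tool [455.4 -44.3 246.4] yaw -173.5 j [ 0.26  0.09 -0.35 -0.   -1.14 -0.15]
top 576 [ 71. 144.] ctr [605.5 -71.5] size [34.4 70.7] long-ax -50.4 z 132.0
top 1152 [249. 190.] ctr [457.5 -43.4] size [27.7 28.5] long-ax -83.1 z 130.9
crown 742 [58. 52.] ctr [ 625.  -130.6] size [89.4 11.1] long-ax 84.5 z 99.4
crown 305 [ 95. 145.] ctr [595.7 -60.6] size [ 1.8 55.1] long-ax -89.0 z 99.5
crown 3736 [250. 178.] ctr [457.4 -43.6] size [78.1 55.8] long-ax 6.9 z 98.9
crown 552 [ 68. 237.] ctr [622.3  32.8] size [  2.1 107.9] long-ax -88.9 z 99.6
crown 612 [218. 270.] ctr [478.4  55.4] size [41.6 47. ] long-ax -9.1 z 99.5
scene 85 ((634.92724609375, -56.50049591064453), (26.859394073486328, 28.815649032592773), 1.1582165956497192) 173.0373425283107
side 58 ((632.9766845703125, -56.20537185668945), (27.611312866210938, 32.893821716308594), 2.014430046081543) 172.20778561269566
```

Yoke A hangs upright, top at z=173 as expected. Next I'll grasp yoke B.

Request:
{"api": "servo_tool", "payload": {"rotation": [[0,0,0],[0,0,0],[0,0,0],[0,0,0],[0,0,0],[0,0,0],[0,0,0],[0,0,0]], "slide": [[0.005,0.003,-0.25],[0.005,0.003,-0.5],[0.005,0.003,-0.71],[0.005,0.003,-0.71],[0.005,0.003,-0.71],[0.005,0.003,-0.71],[0.005,0.003,-0.71],[0.005,0.003,-0.71]], "grip": [1,1,1,1,-1,-1,-1,-1]}}

```text
clock: 12.55
position: [459.0, -43.4, 107.0]
ee_rot: [0.746, -0.666, 0.001, -0.001]
contact_force: [-1.1, 0.6, 5.7]
gripper_width: 27.2
grasp_force: 59.5
```

Request:
{"api": "servo_tool", "payload": {"rotation": [[0,0,0],[0,0,0],[0,0,-0.007],[0,0,-0.014],[0,0,-0.016],[0,0,-0.016]], "slide": [[0,0,0],[0,0,0.2],[0,0,0.5],[0,0,0.75],[0,0,0.9],[0,0,0.9]], "grip": [-1,-1,-1,-1,-1,-1]}}

```text
clock: 13.3
position: [459.3, -43.2, 287.8]
ee_rot: [0.711, -0.703, 0.001, -0.003]
contact_force: [-0.8, -0.2, -3.1]
gripper_width: 27.2
grasp_force: 60.1
```

Request:
{"api": "servo_tool", "payload": {"rotation": [[0,0,0],[0,0,0],[0,0,0],[0,0,0],[0,0,0],[0,0,0],[0,0,0]], "slide": [[0.24,0.11,0],[0.48,0.22,0],[0.7,0.33,0],[0.82,0.39,0],[0.867,0.417,0],[0.867,0.417,-0.1],[0.867,0.417,-0.2]], "grip": [-1,-1,-1,-1,-1,-1,-1]}}

```text
clock: 14.18
position: [630.7, 39.7, 243.9]
ee_rot: [0.711, -0.703, -0.001, 0.001]
contact_force: [-0.5, -0.7, -1.9]
gripper_width: 27.1
grasp_force: 60.4
```

```bash
sed -i "s/-165)&(W\[...,1\]<s/-20)\&(W[...,1]<s/" b.py; python3 b.py w8.png
```

```text
tool [630.7  39.7 243.9] yaw -179.3 j [ 0.32  0.39  0.05 -0.   -1.23 -0.31]
bartop 896 ((632.9999389648438, -6.113201141357422), (19.323389053344727, 27.601863861083984), 0.634854257106781) 124.03400540406524
-10 [623.7 642.5]
5 [623.3 642.5]
yoke 2107 ((629.8341064453125, 21.965808868408203), (78.8954849243164, 21.019039154052734), 1.018702745437622) [590.6  10.9 135.7] [669.4  32.9 228.9]
```

Request:
{"api": "servo_tool", "payload": {"rotation": [[0,0,0],[0,0,0],[0,0,0],[0,0,0],[0,0,0],[0,0,0]], "slide": [[0.01,0,-0.05],[0.01,0,-0.2],[0.01,0,-0.33],[0.01,0,-0.43],[0.01,0,-0.48],[0.01,0,-0.48]], "grip": [-1,-1,-1,-1,-1,-1]}}

```text
clock: 14.98
position: [634.0, 39.8, 149.8]
ee_rot: [0.711, -0.703, 0.0, 0.0]
contact_force: [-0.4, 0.8, -0.3]
gripper_width: 27.2
grasp_force: 60.2
```

Request:
{"api": "servo_tool", "payload": {"rotation": [[0,0,0],[0,0,0],[0,0,0],[0,0,0],[0,0,0],[0,0,0],[0,0,0],[0,0,0]], "slide": [[-0.004,0,-0.007],[-0.004,0,-0.007],[-0.004,0,-0.007],[-0.004,0,-0.007],[-0.004,0,-0.007],[0,0,0.2],[0,0,0.45],[0,0,0.7]], "grip": [-1,1,1,1,1,1,1,1]}}

```text
clock: 15.98
position: [633.7, 39.9, 291.2]
ee_rot: [0.711, -0.703, -0.0, 0.0]
contact_force: [0.6, 0.9, 0.4]
gripper_width: 85.2
grasp_force: 0.0
```

Request:
{"api": "servo_tool", "payload": {"rotation": [[0,0,0.006],[0,0,0.012],[0,0,0.018],[0,0,0.024],[0,0,0.03],[0,0,0.036],[0,0,0.036]], "slide": [[-0.15,0.18,0],[-0.3,0.36,0],[-0.45,0.54,0],[-0.6,0.72,0],[-0.75,0.9,0],[-0.8,0.98,0],[-0.8,0.98,0]], "grip": [1,1,1,1,1,1,1]}}

```text
clock: 16.85
position: [473.6, 236.7, 289.9]
ee_rot: [0.787, -0.617, 0.0, -0.0]
contact_force: [0.4, -0.2, 0.2]
gripper_width: 85.5
grasp_force: 0.0
```

Request:
{"api": "servo_tool", "payload": {"rotation": [[0,0,0],[0,0,0],[0,0,0],[0,0,0],[0,0,0],[0,0,0]], "slide": [[-0.15,0.2,0],[-0.3,0.4,-0.1],[-0.43,0.58,-0.15],[-0.48,0.63,-0.2],[-0.48,0.63,-0.2],[-0.48,0.63,-0.2]], "grip": [1,1,1,1,1,1]}}

```text
clock: 17.6
position: [379.0, 361.1, 250.1]
ee_rot: [0.786, -0.619, 0.0, -0.0]
contact_force: [0.2, -0.2, -0.3]
gripper_width: 85.3
grasp_force: 0.0
```

```bash
python3 y.py w9.png 100 137; python3 - <<'E'
from h import *
for v in ['scene','side']:
    s,d=grab(v,v+'2.png');W=cloud(s,d)
    m=(W[...,2]>168)&(W[...,2]<178)&(abs(W[...,0]-632)<30)&(W[...,1]>-160)&(W[...,1]<280)
    n,L,st,c=cv2.connectedComponentsWithStats(m.astype(np.uint8))
    for i in range(1,n):
        p=W[L==i];print(v,len(p),cv2.minAreaRect(p[:,:2].astype(np.float32)),p[:,2].mean())
E
```

```text
tool [379.  361.1 250.1] yaw -166.4 j [ 1.07  0.2  -0.21  0.   -1.16 -0.84]
top 1118 [253. 193.] ctr [377.  364.2] size [27.7 28.3] long-ax -77.0 z 130.9
crown 3622 [253. 180.] ctr [377.  364.4] size [78.2 55.7] long-ax 13.6 z 98.9
scene 85 ((634.4234008789062, -55.55254364013672), (28.279979705810547, 29.03199005126953), 5.852595329284668) 172.83205812295958
scene 99 ((632.9852905273438, 43.181278228759766), (29.32273292541504, 28.734025955200195), 89.81625366210938) 173.12150783320536
```

View pics/scene2.png

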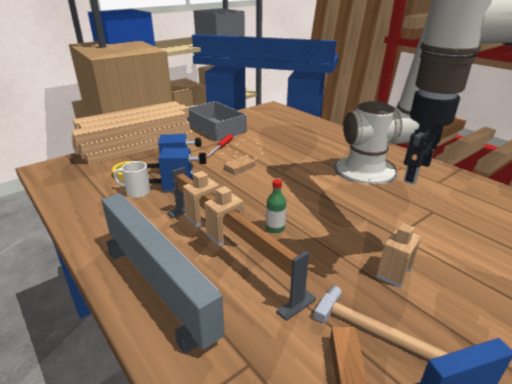

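Both yokes hang on the bar at (200,185) and (222,205), and yoke C stands at (400,255). I'll grasp yoke C.

Request:
{"api": "servo_tool", "payload": {"rotation": [[0,0,0],[0,0,0],[0,0,0],[0,0,0],[0,0,0],[0,0,0],[0,0,0],[0,0,0]], "slide": [[-0.01,0.016,-0.25],[-0.01,0.016,-0.5],[-0.01,0.016,-0.725],[-0.01,0.016,-0.725],[-0.01,0.016,-0.725],[-0.01,0.016,-0.725],[-0.01,0.016,-0.725],[-0.01,0.016,-0.725]], "grip": [1,1,1,1,-1,-1,-1,-1]}}

```text
clock: 18.75
position: [376.6, 366.1, 106.3]
ee_rot: [0.786, -0.618, 0.0, -0.002]
contact_force: [0.8, 0.7, 5.8]
gripper_width: 26.9
grasp_force: 60.8
```

Request:
{"api": "servo_tool", "payload": {"rotation": [[0,0,0],[0,0,0],[0,0,0],[0,0,0],[0,0,0],[0,0,0]], "slide": [[0,0,0],[0,0,0.2],[0,0,0.5],[0,0,0.75],[0,0,0.9],[0,0,0.9]], "grip": [-1,-1,-1,-1,-1,-1]}}

```text
clock: 19.5
position: [376.1, 365.8, 286.6]
ee_rot: [0.786, -0.618, -0.001, -0.002]
contact_force: [0.2, 0.0, -2.6]
gripper_width: 26.6
grasp_force: 60.3
```

Request:
{"api": "servo_tool", "payload": {"rotation": [[0,0,-0.006],[0,0,-0.012],[0,0,-0.018],[0,0,-0.024],[0,0,-0.03],[0,0,-0.036]], "slide": [[0.17,-0.15,0],[0.34,-0.3,0],[0.51,-0.45,0],[0.68,-0.6,0],[0.85,-0.75,0],[0.85,-0.75,0]], "grip": [-1,-1,-1,-1,-1,-1]}}

```text
clock: 20.25
position: [546.5, 212.6, 280.9]
ee_rot: [0.709, -0.705, -0.001, 0.003]
contact_force: [-1.0, 1.1, -2.4]
gripper_width: 26.8
grasp_force: 60.5
```

Request:
{"api": "servo_tool", "payload": {"rotation": [[0,0,0],[0,0,0],[0,0,0],[0,0,0],[0,0,0]], "slide": [[0.2,-0.2,0],[0.42,-0.38,0],[0.42,-0.38,0],[0.42,-0.38,-0.1],[0.42,-0.38,-0.2]], "grip": [-1,-1,-1,-1,-1]}}

```text
clock: 20.88
position: [628.4, 139.2, 241.6]
ee_rot: [0.711, -0.703, -0.001, 0.002]
contact_force: [0.4, 1.1, -2.5]
gripper_width: 26.8
grasp_force: 61.1
```

```bash
sed -i "s/>-20)/>78)/" b.py; python3 b.py w10.png
```

```text
tool [628.4 139.2 241.6] yaw -179.3 j [ 0.47  0.41  0.08 -0.   -1.24 -0.46]
bartop 957 ((631.6573486328125, 92.60636901855469), (19.67023277282715, 29.277719497680664), 1.044478178024292) 123.98595130576373
80 [622.3 641.5]
95 [621.8 640.7]
110 [622.2 640.1]
yoke 1978 ((628.6779174804688, 120.2804946899414), (77.77207946777344, 21.7446231842041), 0.33528614044189453) [589.9 109.2 134.1] [667.6 131.3 226.6]
```

Request:
{"api": "servo_tool", "payload": {"rotation": [[0,0,0],[0,0,0],[0,0,0],[0,0,0],[0,0,0],[0,0,0]], "slide": [[0.005,0,-0.05],[0.005,0,-0.2],[0.005,0,-0.33],[0.005,0,-0.43],[0.005,0,-0.48],[0.005,0,-0.48]], "grip": [-1,-1,-1,-1,-1,-1]}}

```text
clock: 21.68
position: [631.1, 139.4, 148.9]
ee_rot: [0.711, -0.703, 0.0, -0.0]
contact_force: [0.4, 0.3, -2.7]
gripper_width: 27.1
grasp_force: 61.0
```

Request:
{"api": "servo_tool", "payload": {"rotation": [[0,0,0],[0,0,0],[0,0,0],[0,0,0],[0,0,0],[0,0,0],[0,0,0],[0,0,0]], "slide": [[0,0,-0.008],[0,0,-0.008],[0,0,-0.008],[0,0,-0.008],[0,0,-0.008],[0,0,0.2],[0,0,0.45],[0,0,0.7]], "grip": [-1,1,1,1,1,1,1,1]}}

```text
clock: 22.68
position: [630.7, 139.0, 290.3]
ee_rot: [0.711, -0.703, 0.0, 0.0]
contact_force: [0.5, 0.2, -0.5]
gripper_width: 85.4
grasp_force: 0.0
```

```bash
cat > v.py <<'E'
from h import *
import sys
for v in ['scene','side']:
    s,d=grab(v,v+sys.argv[1]+'.png');W=cloud(s,d)
    m=(W[...,2]>168)&(W[...,2]<178)&(abs(W[...,0]-632)<30)&(W[...,1]>-160)&(W[...,1]<280)
    n,L,st,c=cv2.connectedComponentsWithStats(m.astype(np.uint8))
    for i in range(1,n):
        p=W[L==i];print(v,len(p),cv2.minAreaRect(p[:,:2].astype(np.float32)),p[:,2].mean())
E
python3 v.py 3
```

```text
scene 88 ((634.1305541992188, -55.927001953125), (28.776355743408203, 29.676780700683594), 89.66232299804688) 172.8246244637995
scene 101 ((632.5394287109375, 44.30838394165039), (27.98499298095703, 28.65981674194336), 88.3977279663086) 173.08415287627324
scene 125 ((631.0059814453125, 142.0493621826172), (28.866165161132812, 28.203516006469727), 2.268270254135132) 173.06900444500363
side 59 ((632.7582397460938, -55.461669921875), (29.086618423461914, 27.545827865600586), 89.43340301513672) 172.27069041846067
side 70 ((632.36474609375, 44.0831298828125), (29.08060073852539, 29.930553436279297), 82.36259460449219) 172.1394402858851
side 83 ((629.8590698242188, 141.56106567382812), (27.466068267822266, 28.80137062072754), 1.8843635320663452) 172.29175563301152
```

View pics/side3.png

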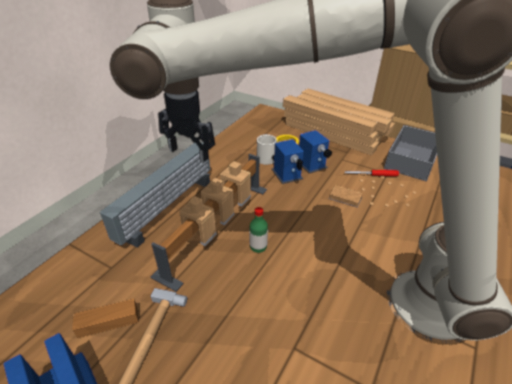

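All three yokes hang side by side at (235,178), (218,195) and (198,218) in the side view, and the bench holds no others. Next is the heater.

Request:
{"api": "servo_tool", "payload": {"rotation": [[0,0,-0.025],[0,0,-0.05],[0,0,-0.075],[0,0,-0.1],[0,0,-0.125],[0,0,-0.15],[0,0,-0.175],[0,0,-0.18]], "slide": [[-0.05,-0.16,0],[-0.1,-0.32,0],[-0.15,-0.48,0],[-0.2,-0.64,0],[-0.25,-0.8,0],[-0.3,-0.95,0],[-0.315,-1,0],[-0.315,-1,0]], "grip": [1,1,1,1,1,1,1,1]}}

```text
clock: 23.78
position: [567.5, -61.5, 288.6]
ee_rot: [-0.223, 0.975, 0.0, -0.0]
contact_force: [-0.2, -1.0, -0.1]
gripper_width: 85.7
grasp_force: 0.0
```

Request:
{"api": "servo_tool", "payload": {"rotation": [[0,0,-0.025],[0,0,-0.05],[0,0,-0.075],[0,0,-0.1],[0,0,-0.125],[0,0,-0.15],[0,0,-0.179],[0,0,-0.179]], "slide": [[-0.05,-0.16,0],[-0.1,-0.32,0],[-0.15,-0.48,0],[-0.2,-0.64,0],[-0.25,-0.8,0],[-0.315,-1,-0.2],[-0.315,-1,-0.45],[-0.315,-1,-0.6]], "grip": [1,1,1,1,1,1,1,1]}}

```text
clock: 24.78
position: [503.8, -260.5, 165.9]
ee_rot: [0.33, 0.944, 0.0, -0.002]
contact_force: [0.0, -0.3, -0.1]
gripper_width: 85.7
grasp_force: 0.0
```

```bash
python3 k.py w11.png|head -4
```

```text
[ 503.83191916 -260.52181887  165.91815891] 51.449629387111166
[244 189  23  43 900] [255. 211.] [ 494. -272.   90.] [ 517. -250.  119.] ((505.08392333984375, -261.0281066894531), (13.742730140686035, 20.861984252929688), 51.32411193847656)
[  46  230   53   39 1551] [ 73. 249.] [ 437. -387.   91.] [ 464. -361.  116.] ((450.0149230957031, -375.65380859375), (29.659761428833008, 20.429367065429688), 44.335060119628906)
[438 252  46  48 673] [464. 273.] [ 614. -180.   90.] [ 653. -173.  125.] ((632.8657836914062, -179.6128692626953), (7.586310386657715, 38.848697662353516), 79.35362243652344)
```

View pics/w11.png

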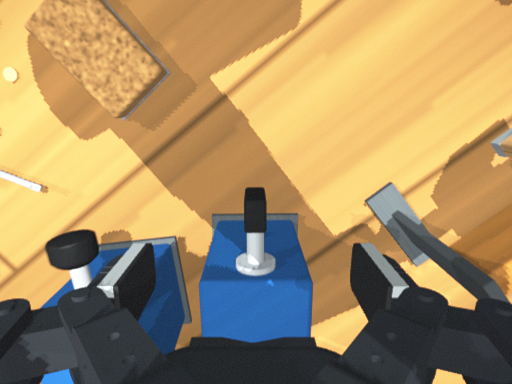

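The wrist view shows the paddle at (255,211), centred between the fingers, with the fan box clear on the left.

Request:
{"api": "servo_tool", "payload": {"rotation": [[0,0,0],[0,0,0],[0,0,0],[0,0,0],[0,0,0],[0,0,0],[0,0,0],[0,0,0]], "slide": [[0.006,-0.004,-0.2],[0.006,-0.004,-0.415],[0.006,-0.004,-0.415],[0.006,-0.004,-0.415],[0.006,-0.004,-0.415],[0.006,-0.004,-0.415],[0.006,-0.004,-0.415],[0.006,-0.004,-0.415]], "grip": [1,1,-1,-1,-1,-1,-1,-1]}}

```text
clock: 25.82
position: [507.3, -261.5, 87.5]
ee_rot: [0.329, 0.944, 0.0, 0.002]
contact_force: [0.2, 4.3, 6.7]
gripper_width: 12.9
grasp_force: 59.8
```

Request:
{"api": "servo_tool", "payload": {"rotation": [[0,0,0],[0,0,0],[0,0,0],[0,0,0],[0,0,0]], "slide": [[-0.028,0.022,0],[-0.056,0.045,0],[-0.086,0.068,0],[-0.09,0.072,0],[-0.09,0.072,0]], "grip": [-1,-1,-1,-1,-1]}}

```text
clock: 26.45
position: [491.6, -249.1, 87.4]
ee_rot: [0.329, 0.944, -0.001, 0.005]
contact_force: [7.9, -7.7, 1.9]
gripper_width: 13.1
grasp_force: 59.6
```

Pulled 20 mm. Now I'll release, rise and check.

Request:
{"api": "servo_tool", "payload": {"rotation": [[0,0,0],[0,0,0],[0,0,0],[0,0,0],[0,0,0],[0,0,0],[0,0,0],[0,0,0]], "slide": [[0,0,0],[0,0,0],[0,0,0],[0,0,0],[0,0,0.2],[0,0,0.5],[0,0,0.8],[0,0,0.8]], "grip": [1,1,1,1,1,1,1,1]}}

```text
clock: 27.45
position: [490.6, -248.1, 251.6]
ee_rot: [0.33, 0.944, 0.0, 0.006]
contact_force: [0.1, -0.1, -1.3]
gripper_width: 85.4
grasp_force: 0.0
```

```bash
python3 k.py w12.png|head -4; python3 v.py 4
```

```text
[ 490.63598729 -248.08014061  251.60378055] 51.48298957063463
[244 183  16  30 454] [252. 198.] [ 494. -272.   90.] [ 517. -250.  119.] ((504.9449462890625, -261.1881408691406), (13.463233947753906, 21.037456512451172), 51.12685012817383)
[102 213  37  27 760] [120. 226.] [ 436. -389.   93.] [ 464. -361.  116.] ((449.2063293457031, -376.24761962890625), (30.04160499572754, 20.285003662109375), 48.666038513183594)
[[327.2642299    0.         252.44961534]
scene 86 ((634.361572265625, -56.30978775024414), (27.768905639648438, 29.519420623779297), 6.767358303070068) 172.92081104564244
scene 101 ((633.2779541015625, 42.39571762084961), (26.39629364013672, 30.34371566772461), 2.952033281326294) 172.90844843344962
scene 122 ((631.0142211914062, 140.59323120117188), (29.802350997924805, 28.03284454345703), 89.10244750976562) 173.12513229372001
side 57 ((632.9591674804688, -56.42327880859375), (27.21111488342285, 29.534194946289062), 4.8133697509765625) 172.17104449559795
side 72 ((631.3681030273438, 43.96856689453125), (30.279027938842773, 28.864412307739258), 89.50688171386719) 172.46764939695575
side 84 ((630.1314697265625, 141.68551635742188), (29.575281143188477, 29.24917221069336), 89.25619506835938) 172.30661537594065
```

View pics/scene4.png

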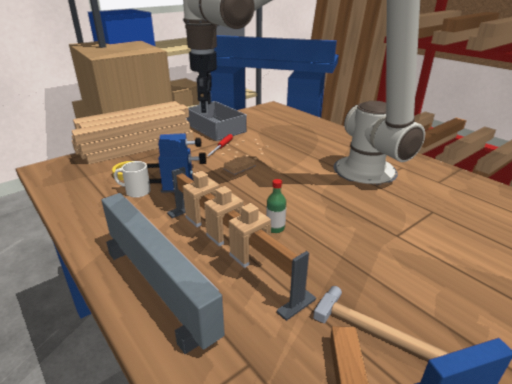

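The scene shows three yokes hanging upright at (200,185), (222,205) and (247,222), with both knobs back at rest and the arm clear. I'm handing in.

```bash
python3 -c "
from bench import job_done
print(job_done())"
```

```text
the job is handed in; nothing more can be done
None
```

I started the fan, hung all three yokes on the bar (only three were present), started the heater, and handed the job in. In the last camera check the yokes hung upright about 100 mm apart and both knobs were back at rest; the hand-in call gave no verdict.

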